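# Line up a switch plate with a tapered drift

## Task

The switch plate on the control box has slid out of line with the hole in the lid beneath it. Take the tapered drift out of its wooden block, put its tip through the plate's hole, feel along the lid for the lid's hole, and push the drift down through both so that the taper draws the plate into line, until its collar sits flat on the plate; leave it standing there. Ease it in and never force it (a light push of 1 to 2 kg does it), keep the hand itself off the box, and leave the other things on the bench where they are.

Things in the scene. Friction and masses are not known exactly. Their poses are not given: they have to be found in the camera images.
- drift: Loose tapered drift, 0.22 kg, upright in the block. Origin: centre of its round collar's underside; z up the handle. Above: collar 34 mm across, 6 mm thick, then a black square handle 24 x 24 mm from 6 to 60 mm above the origin (flats face its x and y axes). Below: straight shank 18 mm in diameter for 24 mm, then an even taper to a blunt rounded tip 8 mm in diameter, 64 mm below the origin.
- drift_tip (a point): The point of the drift, on its axis, 64 mm below its origin.
- block: Fixed wooden block 85 x 85 x 75 mm high, origin at the centre of its underside, with a blind hole 25 mm in diameter and 70 mm deep in the middle of its top; the drift's collar rests on the top.
- box: Fixed aluminium control box 124 x 246 mm, long side along its own y axis, turned about the vertical only; origin at the centre of its underside. Over its lid a steel switch plate 78 x 176 mm slides in two rails (tops 13 mm above the lid); the plate carries two blue switches with red buttons, up to 42 mm above it, 68 and 102 mm to the -y side of its hole.
- plate_hole (a point): Centre of the mouth of the plate's round through hole, 19.5 mm in diameter, at the plate's top, 88.5 mm above the bench; z up. The plate is 8 mm thick, 2.5 mm above the lid, and slides only along the box's y axis, stiffly (about 3 N; it stays where left), so a drift standing in its hole can drag it.
- driver: Black cordless driver lying on the bench, about 200 x 170 x 48 mm; origin under the middle of its motor barrel. Leave alone.
- tub: Clear plastic parts tub 120 x 170 x 45 mm, origin at the centre of its underside. Leave alone.
- pen: Blue marker pen 135 mm long lying on the bench, origin under its middle. Leave alone.
- lid_middle (a point): Middle of the top of the box's fixed lid, 78 mm above the bench. The lid is 8 mm thick, hollow below, with one round through hole 19.5 mm in diameter on the lid's lengthwise centreline, 6 to 44 mm from the plate hole's first place along the box's -y axis (never to +y), elsewhere each time and mostly hidden by the plate: find it by feel, the tip sliding on the lid until it drops in.
Not all that is in view belongs to the job. Of the things like the drift, leave any that is purple; of the rest the smaller one is meant.

How it is judged:
By the outcome, as a careful person would: the job done as asked, in the order asked, and still so for the second after the job is handed in, with the robot touching nothing.
It also fails if it takes over 72 s, if anything falls off the work surface, if the arm or the gripper's body presses on something with over 40 N, if the wrist force passes 120 N, or if a joint passes its speed limit or range.

## Robot

A 6-joint arm with a two-finger parallel gripper is mounted at the origin on the work surface. World frame = base frame: x ahead of the robot, y to its left, z up, the work surface at z = 0. Lengths are in mm, angles in rad, forces in N, time in s.
With the tool pointing down it reaches from about 325 to 850 mm from the base axis. Payload 15.5 kg.
Tool frame: the origin (TCP) lies at the very end of the fingers, on their centre line; the grasp point (between the pads) lies 19 mm behind it; z points along the fingers, y is the line along which they close (so a half turn about z gives the same grasp; the last joint's range is limited). The gripper opens to 91 mm and grips with 3 to 60 N. Pads are 32 mm wide; open, the fingers measure 118 mm over their backs; the gripper's body (76 mm by 178 mm) begins 60 mm behind the grasp point.
Start: joints at [-1.427, 0.494, 1.345, -0, 1.302, -0.096], TCP at [148.444, -607.117, 213.915] pointing down, gripper open.
Joint ranges: [-2.91, 2.91], [-0.82, 2.16], [0.22, 2.67], [-1.22, 4.37], [0.12, 2.79], [-3.08, 3.08]. Speed limits (rad/s): [1.89, 1.89, 2.57, 3.01, 3.01, 3.01].

## Interface

Orientations are given as a unit quaternion [w, x, y, z].
In Python, from cell import env gives the robot as it stands. The module is installed in compiled form; this text tells all that it offers.
- The arm moves only by the tool play_rows, never from a script. Its arguments are lists of equal length, an entry for each row: "travel": the shift along the world's x, y, z as a fraction of full scale, a list of three; "roll": the turn about the world's z as a fraction of full scale. In form: {"travel": [[x, y, z], ...], "roll": [roll, ...]}. A call has 1 to 8 rows; each row is the pose to reach, as a shift and turn from the pose commanded when the call began; what a row does not reach only later rows make up. Full scale, the value 1, is 0.8 m for a shift and 2 rad for a turn. A row lasts 1/12 s, in which the tool goes at most 41.7 mm and 7.16 degrees, less where a joint would pass 70% of its speed; a pose out of reach is approached as far as the arm can. A call with a number of a shift or a turn outside -1 to 1 is refused whole. A call with a gripper value outside its range is refused whole. "claw" is the opening, from 0 (shut) to 1 (fully open), set as the call begins (left out, the last holds). The fingers move at their own pace and stop on an object; the grip force is fixed at half the most. Time passes only in rows, so rows that repeat a pose let the fingers close. It gives the time, the measured TCP pose, the force, the opening and the grip force at its end, in the units of the state.
- env.read_state(): the state, without advancing time (a new reading comes with each control period).
- env.read_camera(name): name is "scene" or "side" or "wrist"; returns a dict with "img" (400x640x3 uint8, red, green, blue), "mtx" (3x3 intrinsics, pixels), "rvec" (rotation vector, rad) and "tvec" (3), from world to camera coordinates, as OpenCV has them. Camera axes: x right, y down, z forward; pixel columns grow to the right and rows downward; lengths in mm; the calibration is good to about 2 mm. The wrist camera is an equidistant fisheye: a pixel r from the principal point sees the ray r / f radians off the axis. A picture is of the moment at which its call begins. There is no depth.
- env.close_job(): hands the job in; it is judged then, once.
The state is a dict: "t": time; "joint_positions": joint angles; "qd": joint speeds; "effort": joint torques, N m; "tcp_pos": TCP position; "orientation": TCP orientation; "wrist_force": force on the tool from outside, world axes, zero at the start; "moment": the same for the moment, N m; "grip_width": opening from 0.0 (shut) to 1.0 (fully open); "grip_force": force on a finger pad.
Only numpy, scipy, OpenCV 4.12 (cv2) and the standard library are available. Lean on these libraries where they do the work, as an engineer would, in place of code of your own. Each camera call takes 0.05 s, during which the arm holds its last target. There are 200 camera calls.

## Working session

There is one attempt and no reset: what is moved stays moved. The work goes in short steps, Python scripts to look and compute and a tool call to move; the robot and the scene stay as the last step left them, time stands still between calls to the robot, and variables do not carry over. Pictures are saved under pics/ and viewed, at most 10 in all, crops included, and the job is handed in when it is done.

Besides the shell and the picture viewer there is one more tool, called after "Request:" in YAML: its name, and indented under it one key for each argument. play_rows: Moves the arm, as the interface text tells. Its arguments: {"type":"object","properties":{"travel":{"type":"array"},"roll":{"type":"array"},"claw":{"type":"number"}},"required":["travel","roll"]}

```bash
mkdir -p pics; cat > h.py <<'E'
import numpy as np, cv2, pickle
from cell import env
def snap(n,f):
    c=env.read_camera(n); cv2.imwrite(f'pics/{f}.png',c['img'][:,:,::-1]); pickle.dump(c,open(f'pics/{f}.pkl','wb')); return c
def ld(f): return pickle.load(open(f'pics/{f}.pkl','rb'))
def ray(c,u,v,fish=False):
    K=np.array(c['mtx'],float);R=cv2.Rodrigues(np.array(c['rvec'],float))[0];t=np.array(c['tvec'],float).ravel()
    x=np.array([(u-K[0,2])/K[0,0],(v-K[1,2])/K[1,1]])
    if fish:
        r=np.hypot(*x); d=np.array([*(x/max(r,1e-9)*np.sin(r)),np.cos(r)])
    else: d=np.array([*x,1.])
    return -R.T@t, R.T@d
def at(c,u,v,z,fish=False):
    o,d=ray(c,u,v,fish); return o+d*(z-o[2])/d[2]
def proj(c,p):
    return cv2.projectPoints(np.array(p,float).reshape(-1,3),np.array(c['rvec'],float),np.array(c['tvec'],float),np.array(c['mtx'],float),None)[0].reshape(-1,2)
E
python3 -c "
from h import *
for n in ['scene','side','wrist']: 
  c=snap(n,n+'0'); print(n, ray(c,320,200,n=='wrist'))
a=[cv2.imread(f'pics/{n}0.png') for n in ['scene','side']]
print(env.read_state())"
```

```text
scene (array([1065.45980354, -502.89110061,  649.57058598]), array([-0.45444916,  0.64479748, -0.61470051]))
side (array([481.10335386, 822.42751778, 547.47960186]), array([ 0.18782374, -0.83742581, -0.51338637]))
wrist (array([ 225.80955907, -586.83153387,  384.48414895]), array([-0.27793491, -0.0620591 , -0.95859316]))
{'t': 0.15, 'joint_positions': array([-1.42649733e+00,  4.94043357e-01,  1.34596804e+00, -4.97066799e-06,
        1.30252246e+00, -9.54830439e-02]), 'qd': array([ 0.00081332, -0.00122508, -0.00109559,  0.00076867, -0.00048532,
        0.00048165]), 'effort': array([ 2.31516657e-03, -8.79197145e+01, -3.82052028e+01,  7.08411005e-02,
        5.02000807e-02, -1.07480323e-04]), 'tcp_pos': array([ 148.40157477, -606.82671912,  213.4804746 ]), 'orientation': array([-4.70401792e-04,  9.92821487e-01,  1.19604651e-01, -1.38806727e-05]), 'wrist_force': array([ 0.2038803 ,  0.47154087, -0.08967518]), 'moment': array([0.00217876, 0.00367169, 0.04026426]), 'grip_force': 0.0, 'grip_width': 0.9995144624073272}
```

View pics/scene0.png

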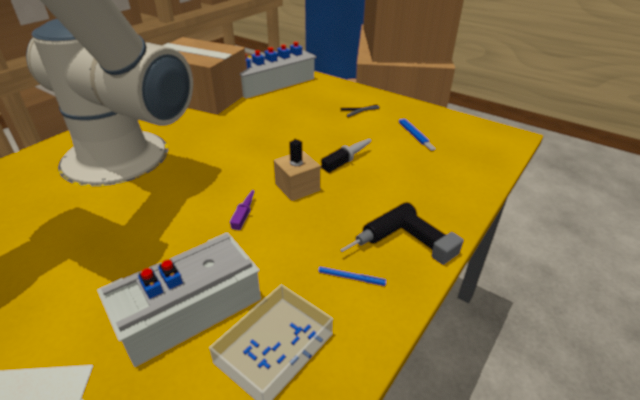

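View pics/side0.png

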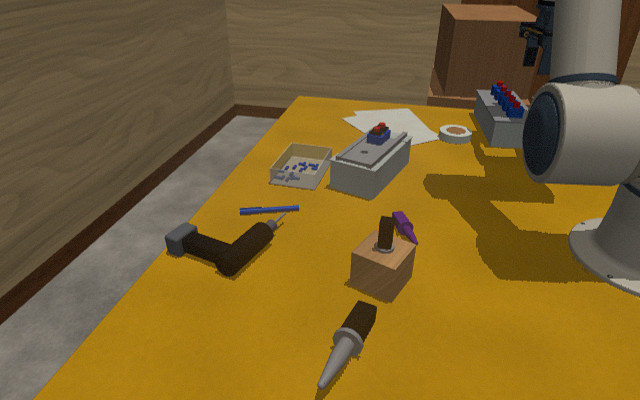

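The scene view shows the drift upright in the block at about (297,160), with the box at (180,290) and its hole at (209,263). A larger decoy lies at (345,155) and a purple one at (243,210). The side view shows the block at (383,260) and the plate hole near (364,152).

```bash
python3 -c "
from h import *
a=cv2.imread('pics/scene0.png');b=cv2.imread('pics/side0.png')
f=lambda i,x,y,w,h,s:cv2.resize(i[y:y+h,x:x+w],None,fx=s,fy=s,interpolation=cv2.INTER_CUBIC)
A=np.hstack([f(a,260,130,80,75,4),f(a,150,225,120,75,4)])
B=np.hstack([f(b,340,205,80,75,4),f(b,320,115,120,75,4)])
cv2.imwrite('pics/m.png',np.vstack([A,B]))"
```

```text
(no output)
```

View pics/m.png

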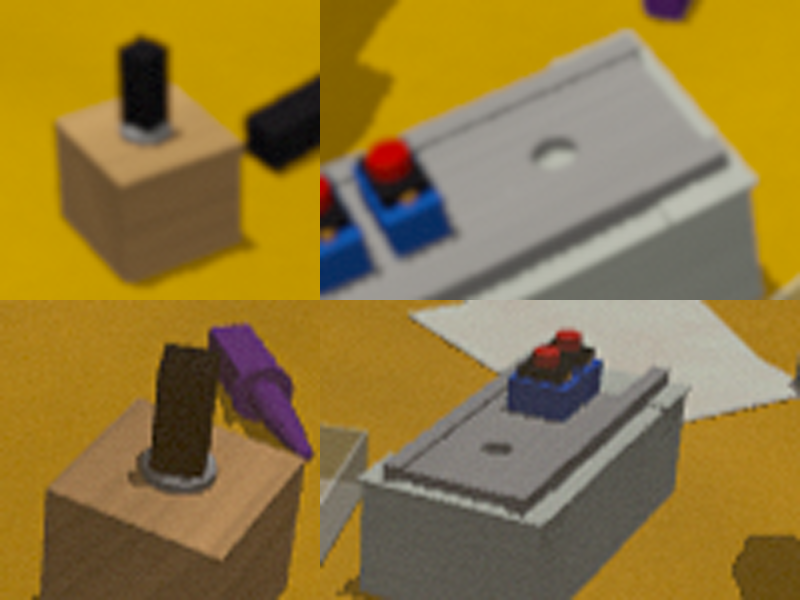

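The montage shows the drift seated and the plate hole clear. The collar and handle top are visible in both views, as are the plate hole at about (554,153) and (497,449) and the box corners.

```bash
python3 -c "
from h import *
s=ld('scene0');d=ld('side0')
S1=lambda x,y,z:at(s,260+x/4,130+y/4,z).round(1)
S2=lambda x,y,z:at(s,150+(x-320)/4,225+y/4,z).round(1)
D1=lambda x,y,z:at(d,340+x/4,205+(y-300)/4,z).round(1)
D2=lambda x,y,z:at(d,320+(x-320)/4,115+(y-300)/4,z).round(1)
print('block S',[S1(*p,75) for p in [(55,125),(123,187),(242,150),(175,90)]])
print('block D',[D1(*p,75) for p in [(47,490),(222,560),(303,460),(140,400)]])
print('handle S',[S1(*p,135) for p in [(120,48),(143,37),(168,45),(144,47)]],'collar',S1(147,131,78))
print('handle D',[D1(*p,135) for p in [(165,347),(215,350)]],'collar',D1(179,469,79))
print('hole',S2(554,153,88.5),D2(497,449,88.5))
print('box S',[S2(*p,78) for p in [(630,30),(757,182)]])
print('box D',[D2(*p,78) for p in [(360,478),(540,523),(688,388)]])
# triangulate hole
def tri(a,b):
  A=np.zeros((3,3));y=np.zeros(3)
  for o,v in (a,b):
    v=v/np.linalg.norm(v);P=np.eye(3)-np.outer(v,v);A+=P;y+=P@o
  return np.linalg.solve(A,y).round(1)
print(tri(ray(s,208.5,263.25),ray(d,364.25,152.25)), tri(ray(s,260+147/4,130+131/4),ray(d,340+179/4,205+169/4)))
"
```

```text
block S [array([458.8, 158.7,  75. ]), array([534.1, 131.3,  75. ]), array([567.5, 204.2,  75. ]), array([493.5, 234.8,  75. ])]
block D [array([560.2, 213.2,  75. ]), array([481.8, 243.3,  75. ]), array([451.8, 165.3,  75. ]), array([528.7, 135.1,  75. ])]
handle S [array([498.8, 175.8, 135. ]), array([501.8, 194. , 135. ]), array([519.4, 195.3, 135. ]), array([509.5, 185.1, 135. ])] collar [511.4 183.2  78. ]
handle D [array([516.8, 180. , 135. ]), array([495.6, 177.4, 135. ])] collar [505.2 190.2  79. ]
hole [ 596.8 -181.8   88.5] [ 593.3 -177.5   88.5]
box S [array([556.3, -96.1,  78. ]), array([ 674.6, -134.6,   78. ])]
box D [array([ 672. , -138.2,   78. ]), array([ 557. , -103.6,   78. ]), array([ 481.8, -330.8,   78. ])]
[ 594.3 -180.7   86.6] [506.8 186.7  75.3]
```

Request:
play_rows:
  travel:
    - [0.15,0.33,0.12]
    - [0.15,0.33,0.12]
    - [0.15,0.33,0.12]
    - [0.15,0.33,0.12]
    - [0.15,0.33,0.12]
    - [0.15,0.33,0.12]
    - [0.15,0.33,0.12]
    - [0.15,0.33,0.12]
  roll: [0,0,0,0,0,0,0,0]

```text
t: 0.82
tcp_pos: [269.6, -339.3, 311.5]
orientation: [0.0, 0.993, 0.12, 0.001]
wrist_force: [1.4, -1.2, 0.6]
grip_width: 0.998
grip_force: 0.0
```

Request:
play_rows:
  travel:
    - [0.15,0.33,0]
    - [0.15,0.33,0]
    - [0.15,0.33,0]
    - [0.15,0.33,0]
    - [0.15,0.33,0]
    - [0.15,0.33,0]
    - [0.15,0.33,0]
    - [0.15,0.33,0]
  roll: [0,0,0,0,0,0,0,0]

```text
t: 1.48
tcp_pos: [390.2, -73.4, 309.9]
orientation: [-0.001, 0.992, 0.123, 0.0]
wrist_force: [-0.2, -1.2, -0.1]
grip_width: 1.0
grip_force: 0.0
```

Request:
play_rows:
  travel:
    - [0.15,0.32,-0.02]
    - [0.15,0.32,-0.02]
    - [0.15,0.32,-0.02]
    - [0.15,0.32,-0.02]
    - [0.15,0.32,-0.02]
    - [0.15,0.32,-0.02]
    - [0.15,0.32,-0.02]
    - [0.15,0.32,-0.02]
  roll: [0,0,0,0,0,0,0,0]

```text
t: 2.15
tcp_pos: [510.2, 181.4, 292.8]
orientation: [-0.001, 0.993, 0.121, -0.0]
wrist_force: [-1.1, -0.6, -1.1]
grip_width: 1.0
grip_force: 0.0
```

```bash
python3 -c "
from h import *
c=snap('wrist','w1'); i=cv2.imread('pics/w1.png'); st=env.read_state(); print(st['joint_positions'],st['tcp_pos'])
print(c['mtx'])
cv2.imwrite('pics/w1b.png',cv2.resize(i,(800,500),interpolation=cv2.INTER_CUBIC))"
```

```text
[2.27458549e-01 3.02209130e-01 1.43736902e+00 2.23899542e-04
 1.40301956e+00 1.55519963e+00] [509.12997005 179.10098089 292.8952113 ]
[[309.70691629   0.         321.38948363]
 [  0.         309.70691629 198.5857663 ]
 [  0.           0.           1.        ]]
```

View pics/w1b.png

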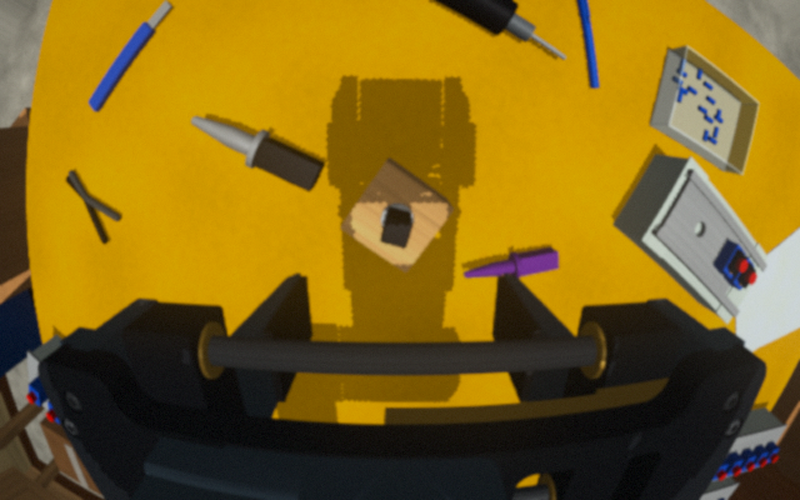

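The wrist view shows the block at about (398,215) with the dark handle on it at (397,228). I'll enlarge and brighten that area, and add the plate hole at about (699,228).

```bash
python3 -c "
from h import *
i=cv2.imread('pics/w1.png')
f=lambda x,y,w,h,s,g:np.clip(255*(cv2.resize(i[y:y+h,x:x+w],None,fx=s,fy=s,interpolation=cv2.INTER_CUBIC)/255.)**g,0,255)
cv2.imwrite('pics/m2.png',np.hstack([f(270,120,100,100,4,.5),f(530,130,50,100,4,1),f(580,130,50,100,4,1)]))"
```

```text
[ WARN:0@0.338] global loadsave.cpp:1063 imwrite_ Unsupported depth image for selected encoder is fallbacked to CV_8U.
```

View pics/m2.png

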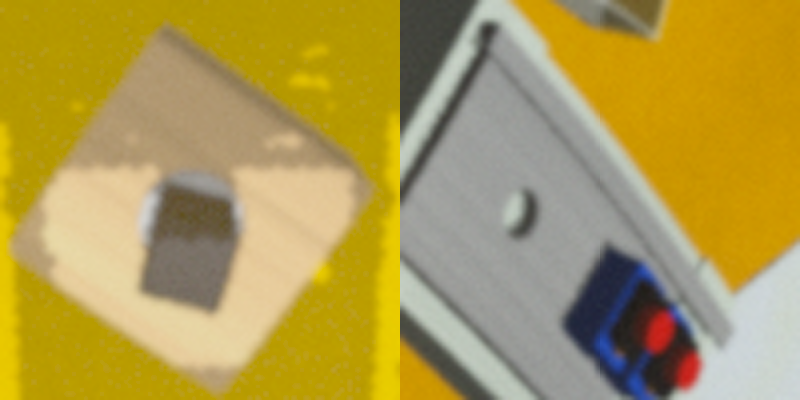

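The brightened crop shows the handle's top face with corners near (140,292), (217,312), (239,235) and (162,215). The collar ring is centred near (191,215). The plate hole is at (518,212).

```bash
python3 -c "
from h import *
c=ld('w1')
P=lambda x,y,z:at(c,270+(x+.5)/4-.5,120+(y+.5)/4-.5,z,True)[:2].round(1)
T=np.array([P(*p,135) for p in [(140,292),(217,312),(239,235),(162,215)]]);print(T,T.mean(0))
e=np.diff(np.vstack([T,T[:1]]),axis=0);print(np.degrees(np.arctan2(e[:,1],e[:,0])),np.hypot(*e.T))
B=np.array([P(*p,75) for p in [(165,25),(373,185),(220,392),(12,245)]]);print(B,B.mean(0))
print('collar',P(191,215,79))
print('hole',at(c,530+518.5/4-100.5,130+212.5/4-.5,88.5,True))
"
```

```text
[[496.4 198.5]
 [496.  176.5]
 [518.5 176. ]
 [518.9 197.6]] [507.45 187.15]
[-91.04162668  -1.27303002  88.93908831 177.70938996] [22.00363606 22.50555487 21.60370339 22.51799281]
[[565.7 210.2]
 [532.4 133.7]
 [452.6 164.2]
 [485.2 242. ]] [508.975 187.525]
collar [509.4 188. ]
hole [ 595.38838904 -177.45198593   88.5       ]
```

Request:
play_rows:
  travel:
    - [0,0.01,-0.16]
    - [0,0.01,-0.16]
    - [0,0.01,-0.16]
    - [0,0.01,-0.16]
    - [0,0.01,-0.16]
    - [0,0.01,-0.16]
    - [0,0.01,-0.16]
  roll: [-0.134,-0.134,-0.134,-0.134,-0.134,-0.134,-0.134]

```text
t: 2.78
tcp_pos: [510.0, 184.8, 168.5]
orientation: [-0.0, 1.0, -0.014, 0.002]
wrist_force: [0.1, 0.2, 0.8]
grip_width: 1.001
grip_force: 0.0
```

Request:
play_rows:
  travel:
    - [0,0.003,-0.04]
    - [0,0.003,-0.06]
    - [0,0.003,-0.08]
    - [0,0.003,-0.092]
    - [0,0.003,-0.092]
    - [0,0.003,-0.092]
  roll: [0,0,0,0,0,0]

```text
t: 3.28
tcp_pos: [509.2, 187.4, 93.5]
orientation: [-0.0, 1.0, -0.014, 0.001]
wrist_force: [1.0, -0.3, 0.5]
grip_width: 1.005
grip_force: 0.0
```

Request:
play_rows:
  travel:
    - [0,0,0]
    - [0,0,0]
    - [0,0,0]
    - [0,0,0]
    - [0,0,0]
    - [0,0,0]
    - [0,0,0]
    - [0,0,0]
  roll: [0,0,0,0,0,0,0,0]
  claw: 0.1

```text
t: 3.95
tcp_pos: [508.5, 187.3, 92.3]
orientation: [0.0, 1.0, -0.014, 0.0]
wrist_force: [0.5, 0.1, -1.2]
grip_width: 0.444
grip_force: 0.0
```

Request:
play_rows:
  travel:
    - [0,0,0]
    - [0,0,0]
    - [0,0,0]
    - [0,0,0]
    - [0,0,0]
    - [0,0,0]
    - [0,0,0]
    - [0,0,0]
  roll: [0,0,0,0,0,0,0,0]
  claw: 0.1

```text
t: 4.62
tcp_pos: [508.4, 187.3, 92.3]
orientation: [0.0, 1.0, -0.014, -0.0]
wrist_force: [0.5, -0.6, -0.2]
grip_width: 0.262
grip_force: 30.0
```

Request:
play_rows:
  travel:
    - [0,0,0.02]
    - [0,0,0.05]
    - [0,0,0.09]
    - [0,0,0.13]
    - [0,0,0.15]
    - [0,0,0.15]
    - [0,0,0.15]
    - [0,0,0.15]
  roll: [0,0,0,0,0,0,0,0]

```text
t: 5.28
tcp_pos: [507.8, 187.1, 211.2]
orientation: [0.0, 1.0, -0.014, -0.001]
wrist_force: [0.4, 0.3, -2.1]
grip_width: 0.259
grip_force: 30.0
```

Request:
play_rows:
  travel:
    - [0.054,-0.229,0]
    - [0.054,-0.229,0]
    - [0.054,-0.229,0]
    - [0.054,-0.229,0]
    - [0.054,-0.229,0]
    - [0.054,-0.229,0]
    - [0.054,-0.229,0]
    - [0.054,-0.229,0]
  roll: [0.321,0.321,0.321,0.321,0.321,0.321,0.321,0.321]

```text
t: 5.95
tcp_pos: [550.9, 4.0, 210.9]
orientation: [-0.001, 0.954, 0.3, -0.001]
wrist_force: [0.3, 0.5, -2.0]
grip_width: 0.259
grip_force: 30.0
```

Request:
play_rows:
  travel:
    - [0.054,-0.229,0]
    - [0.054,-0.229,0]
    - [0.054,-0.229,0]
    - [0.054,-0.229,0]
    - [0.054,-0.229,0]
    - [0.054,-0.229,0]
    - [0.054,-0.229,0]
    - [0.054,-0.229,0]
  roll: [0.321,0.321,0.321,0.321,0.321,0.321,0.321,0.321]

```text
t: 6.62
tcp_pos: [594.5, -177.5, 211.5]
orientation: [-0.001, 0.81, 0.586, -0.0]
wrist_force: [-0.1, 0.3, -1.6]
grip_width: 0.263
grip_force: 30.0
```

```bash
python3 -c "
from h import *
c=snap('wrist','w2'); st=env.read_state(); print(st['joint_positions'],st['tcp_pos'],st['orientation'],st['wrist_force'])
i=cv2.imread('pics/w2.png')
cv2.imwrite('pics/w2b.png',cv2.resize(i[60:360,120:520],(800,600),interpolation=cv2.INTER_CUBIC))"
```

```text
[-3.86174559e-01  4.89665140e-01  1.35909674e+00  4.01546722e-04
  1.29431215e+00 -6.83889571e-02] [ 594.49148482 -177.22922297  211.75489129] [-7.30558694e-04  8.10113397e-01  5.86272717e-01 -2.28455772e-04] [ 0.20859266  0.78136621 -2.60945958]
```

View pics/w2b.png

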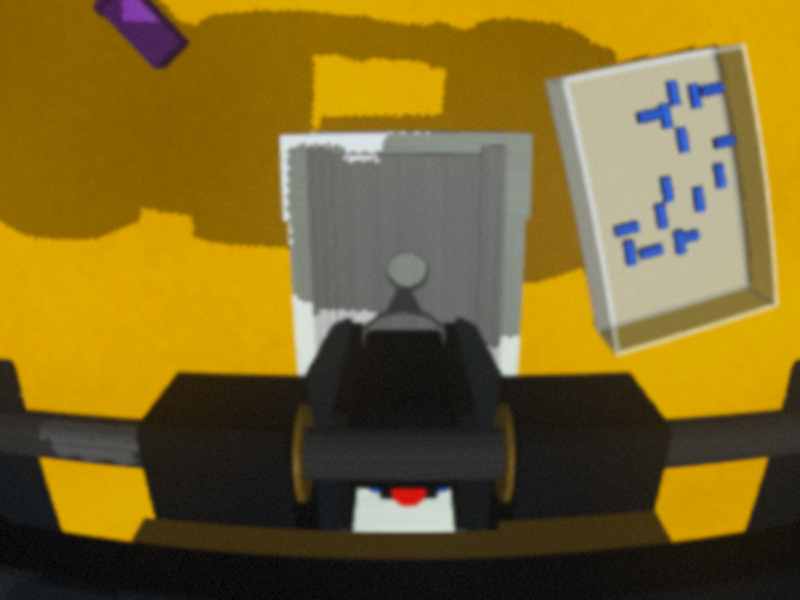

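The wrist view shows the plate hole clearly at about (407,269). The drift tip is just in front of it at about (403,292).

```bash
python3 -c "
from h import *
c=ld('w2')
P=lambda x,y,z:at(c,120+(x+.5)/2-.5,60+(y+.5)/2-.5,z,True)[:2].round(1)
print('hole',P(407,269,88.5),'rim',[P(*p,88.5) for p in [(388,269),(427,269),(407,252),(407,287)]])
print('tip',P(403,291,130.2))
# box top end corners z=78
a,b=P(279,134,78),P(533,134,78);print(a,b,np.degrees(np.arctan2(*(b-a)[::-1])))
"
```

```text
hole [ 595.6 -178.6] rim [array([ 586.7, -175.6]), array([ 604.9, -181.7]), array([ 598.3, -170.4]), array([ 592.7, -187.4])]
tip [ 594.3 -176.3]
[556.3 -95.6] [ 675.7 -134.9] -18.218739360459637
```

Request:
play_rows:
  travel:
    - [0.001,0,-0.02]
    - [0.001,0,-0.035]
    - [0.001,0,-0.045]
    - [0.001,0,-0.05]
    - [0.001,0,-0.05]
    - [0.001,0,-0.05]
  roll: [0,0,0,0,0,0]

```text
t: 7.17
tcp_pos: [595.8, -178.6, 172.6]
orientation: [0.0, 0.809, 0.587, 0.0]
wrist_force: [0.6, -0.9, -1.4]
grip_width: 0.266
grip_force: 30.0
```

```bash
python3 -c "
from h import *
c=snap('wrist','w3'); st=env.read_state(); print(st['tcp_pos'],st['orientation'],st['wrist_force'])
i=cv2.imread('pics/w3.png');d=snap('side','d3');j=cv2.imread('pics/d3.png')
cv2.imwrite('pics/m3.png',np.hstack([cv2.resize(i[150:250,270:370],(400,400),interpolation=cv2.INTER_CUBIC),cv2.resize(j[90:190,320:420],(400,400),interpolation=cv2.INTER_CUBIC)]))"
```

```text
[ 595.97509084 -178.87214828  172.94563875] [3.21840147e-04 8.09334981e-01 5.87347201e-01 2.24967979e-04] [-0.2510943   0.45349263 -1.75591595]
```

View pics/m3.png

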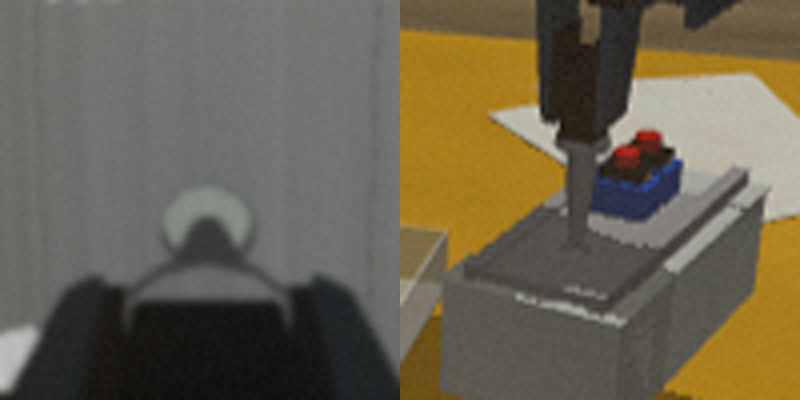

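The tip stands centred over the plate hole in both views, at about (207,222) in the wrist crop. Next is the descent to the lid.

Request:
play_rows:
  travel:
    - [0,0,-0.004]
    - [0,0,-0.008]
    - [0,0,-0.012]
    - [0,0,-0.015]
    - [0,0,-0.015]
    - [0,0,-0.015]
  roll: [0,0,0,0,0,0]

```text
t: 7.77
tcp_pos: [595.5, -179.1, 160.1]
orientation: [-0.0, 0.809, 0.587, -0.0]
wrist_force: [-1.2, 0.0, -2.6]
grip_width: 0.261
grip_force: 30.0
```

Request:
play_rows:
  travel:
    - [0,0,-0.001]
    - [0,0,-0.001]
    - [0,0,-0.002]
    - [0,0,-0.002]
    - [0,0,-0.002]
  roll: [0,0,0,0,0]

```text
t: 8.18
tcp_pos: [595.7, -179.1, 158.9]
orientation: [0.0, 0.809, 0.587, 0.0]
wrist_force: [0.8, 0.5, 0.0]
grip_width: 0.264
grip_force: 30.0
```

Request:
play_rows:
  travel:
    - [0,0,-0.001]
    - [0,0,-0.001]
    - [0,0,-0.001]
  roll: [0,0,0]

```text
t: 8.43
tcp_pos: [595.9, -179.2, 158.6]
orientation: [0.0, 0.809, 0.587, 0.0]
wrist_force: [-3.3, 1.4, 8.5]
grip_width: 0.26
grip_force: 30.0
```

Request:
play_rows:
  travel:
    - [-0.0005,-0.0015,0]
    - [-0.001,-0.003,0]
    - [-0.0015,-0.0045,0]
    - [-0.002,-0.006,0]
    - [-0.002,-0.006,0]
  roll: [0,0,0,0,0]

```text
t: 8.85
tcp_pos: [594.5, -183.6, 158.5]
orientation: [0.0, 0.809, 0.587, 0.001]
wrist_force: [-0.2, 3.8, 5.9]
grip_width: 0.261
grip_force: 30.0
```

Request:
play_rows:
  travel:
    - [-0.0005,-0.0015,0]
    - [-0.001,-0.003,0]
    - [-0.0015,-0.0045,0]
    - [-0.002,-0.006,0]
    - [-0.002,-0.006,0]
  roll: [0,0,0,0,0]

```text
t: 9.27
tcp_pos: [593.1, -188.3, 158.5]
orientation: [0.0, 0.809, 0.587, 0.001]
wrist_force: [1.8, 4.6, 5.1]
grip_width: 0.26
grip_force: 30.0
```

Request:
play_rows:
  travel:
    - [-0.0005,-0.0015,-0.0002]
    - [-0.001,-0.003,-0.0002]
    - [-0.0015,-0.0045,-0.0002]
    - [-0.002,-0.006,-0.0002]
    - [-0.002,-0.006,-0.0002]
  roll: [0,0,0,0,0]

```text
t: 9.68
tcp_pos: [591.5, -193.1, 158.2]
orientation: [0.0, 0.809, 0.587, 0.001]
wrist_force: [1.5, 5.0, 3.9]
grip_width: 0.266
grip_force: 30.0
```

Request:
play_rows:
  travel:
    - [-0.0005,-0.0015,-0.0004]
    - [-0.001,-0.003,-0.0004]
    - [-0.0015,-0.0045,-0.0004]
    - [-0.002,-0.006,-0.0004]
    - [-0.002,-0.006,-0.0004]
  roll: [0,0,0,0,0]

```text
t: 10.1
tcp_pos: [589.8, -198.0, 157.9]
orientation: [0.0, 0.809, 0.587, 0.001]
wrist_force: [1.9, 5.3, 4.6]
grip_width: 0.263
grip_force: 30.0
```

Request:
play_rows:
  travel:
    - [-0.0005,-0.0015,-0.0004]
    - [-0.001,-0.003,-0.0004]
    - [-0.0015,-0.0045,-0.0004]
    - [-0.002,-0.006,-0.0004]
    - [-0.002,-0.006,-0.0004]
  roll: [0,0,0,0,0]

```text
t: 10.52
tcp_pos: [588.2, -203.0, 157.6]
orientation: [0.0, 0.809, 0.587, 0.001]
wrist_force: [2.3, 3.0, 5.0]
grip_width: 0.264
grip_force: 30.0
```

Request:
play_rows:
  travel:
    - [-0.0005,-0.0015,-0.0002]
    - [-0.001,-0.003,-0.0002]
    - [-0.0015,-0.0045,-0.0002]
    - [-0.002,-0.006,-0.0002]
    - [-0.002,-0.006,-0.0002]
  roll: [0,0,0,0,0]

```text
t: 10.93
tcp_pos: [586.6, -207.9, 157.3]
orientation: [0.0, 0.809, 0.587, 0.001]
wrist_force: [3.5, 3.0, 6.3]
grip_width: 0.262
grip_force: 30.0
```

```bash
python3 -c "
from h import *
c=snap('wrist','w4');i=cv2.imread('pics/w4.png');d=snap('scene','s4');j=cv2.imread('pics/s4.png')
cv2.imwrite('pics/m4.png',np.hstack([cv2.resize(i[140:240,270:370],(400,400),interpolation=cv2.INTER_CUBIC),cv2.resize(j[200:300,140:240],(400,400),interpolation=cv2.INTER_CUBIC)]))"
```

```text
(no output)
```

View pics/m4.png

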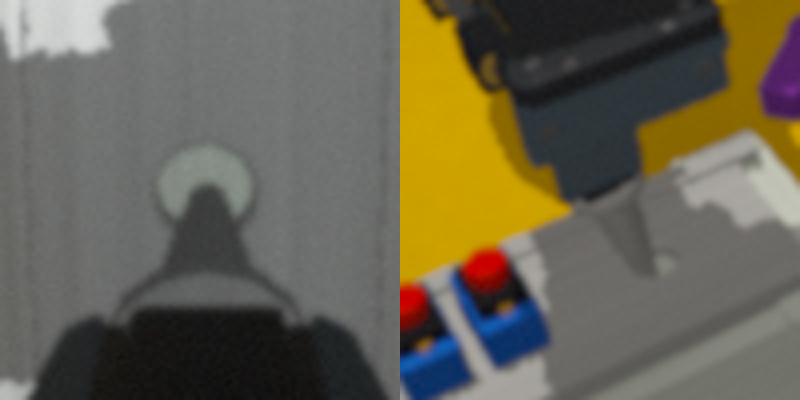

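The wrist crop shows the plate dragged along, with the shaft against the -y rim at about (207,185). The scene crop shows the drift leaning, so I'll measure the tilt.

```bash
python3 -c "
from h import *
c=ld('w4');s=ld('s4')
u=np.array([.3126,.95]);v=np.array([.95,-.3126]);o=np.array([595.8,-178.8])
f=lambda p:((p[:2]-o)@u).round(1).item()
g=lambda p:((p[:2]-o)@v).round(1).item()
P=lambda x,y,z:at(c,270+(x+.5)/4-.5,140+(y+.5)/4-.5,z,True)
for n,p in [('tip',P(207,184,79)),('holeC',P(205,188,88.5)),('rimtop',P(205,144,88.5)),('L',P(157,186,88.5)),('R',P(254,186,88.5))]: print(n,f(p),g(p))
S=lambda x,y,z:at(s,140+(x-400+.5)/4-.5,200+(y+.5)/4-.5,z)
for n,p in [('tip',S(653,275,80)),('holeRight',S(677,262,88.5))]: print(n,f(p),g(p))
st=env.read_state();print('tcp',f(st['tcp_pos']),g(st['tcp_pos']),st['tcp_pos'],st['orientation'],st['wrist_force'],st['moment'])
# predicted projections for upright drift: axis pts
t=st['tcp_pos']
print(((proj(s,[[t[0],t[1],t[2]-81],[t[0],t[1],t[2]-17]])-[140,200]+.5)*4+[400,0]).round())
"
```

```text
tip -11.3 0.1
holeC -9.8 -0.4
rimtop -0.8 -0.4
L -9.4 -10.0
R -9.4 9.4
tip -13.6 -0.6
holeRight -3.9 6.5
tcp -30.5 0.3 [ 586.58330012 -207.83996891  157.34692098] [3.93973733e-04 8.09296525e-01 5.87399996e-01 4.73016952e-04] [2.26351085 2.79754887 5.21525214] [ 0.87485274 -0.71036658 -0.04827113]
[[620. 299.]
 [594. 195.]]
```

Request:
play_rows:
  travel:
    - [0.0005,0.0015,0.0001]
    - [0.001,0.003,0.0003]
    - [0.0015,0.0045,0.0005]
    - [0.0015,0.0045,0.0005]
  roll: [0,0,0,0]

```text
t: 11.37
tcp_pos: [587.2, -204.3, 157.4]
orientation: [0.0, 0.809, 0.587, -0.0]
wrist_force: [0.3, -1.2, 2.8]
grip_width: 0.261
grip_force: 30.0
```

Request:
play_rows:
  travel:
    - [0.0005,0.0015,-0.0002]
    - [0.001,0.003,-0.0002]
    - [0.0015,0.0045,0]
    - [0.0015,0.0045,0]
  roll: [0,0,0,0]

```text
t: 11.7
tcp_pos: [588.5, -200.4, 157.3]
orientation: [-0.0, 0.809, 0.587, 0.0]
wrist_force: [-0.3, -2.7, 2.9]
grip_width: 0.263
grip_force: 30.0
```

```bash
python3 -c "
from h import *
c=snap('wrist','w5')
for n in ['w3','w4','w5']:
  i=ld(n)['img'].astype(int); m=i[170:224,319:325].mean(1)
  print(n,'lum',m.mean(1).round().astype(int).tolist()); print('G-R',(m[:,1]-m[:,0]).round().astype(int).tolist())
"
```

```text
w3 lum [114, 114, 113, 113, 114, 113, 112, 112, 112, 113, 112, 112, 112, 113, 113, 112, 110, 111, 111, 110, 111, 111, 111, 110, 109, 107, 115, 126, 134, 135, 135, 136, 133, 121, 96, 73, 63, 58, 57, 57, 57, 57, 58, 58, 59, 66, 81, 95, 103, 105, 104, 105, 104, 98]
G-R [1, 1, 2, 2, 1, 1, 2, 2, 2, 2, 2, 2, 2, 2, 2, 2, 3, 1, 2, 2, 2, 3, 3, 2, 2, 3, 5, 7, 9, 7, 8, 8, 8, 6, 5, 3, 2, 1, 1, 1, 1, 0, 0, 1, 1, 2, 2, 2, 2, 2, 1, 2, 1, 1]
w4 lum [113, 112, 113, 112, 109, 110, 117, 129, 135, 137, 137, 136, 135, 137, 131, 119, 96, 76, 66, 63, 63, 62, 60, 61, 61, 61, 61, 61, 62, 61, 61, 62, 62, 60, 61, 62, 64, 69, 83, 93, 98, 98, 98, 98, 97, 88, 69, 44, 27, 23, 22, 21, 21, 21]
G-R [3, 2, 3, 2, 2, 4, 6, 7, 9, 9, 8, 8, 9, 8, 8, 8, 5, 3, 2, 2, 2, 2, 1, 0, 1, 1, 2, 2, 1, 1, 2, 1, 1, 1, 1, 1, 2, 2, 2, 1, 2, 2, 2, 1, 2, 1, 0, 0, 0, 0, 1, 0, 0, 0]
w5 lum [113, 114, 114, 113, 112, 113, 113, 112, 111, 112, 112, 111, 112, 107, 104, 97, 88, 76, 67, 63, 62, 62, 62, 62, 62, 62, 61, 62, 62, 62, 62, 61, 62, 62, 62, 62, 64, 68, 80, 93, 100, 98, 99, 99, 97, 93, 78, 54, 34, 24, 21, 21, 22, 21]
G-R [2, 3, 1, 2, 2, 2, 2, 1, 4, 2, 2, 2, 3, 2, 2, 4, 3, 2, 2, 1, 2, 0, 2, 2, 2, 2, 1, 1, 1, 1, 2, 0, 1, 1, 1, 1, 2, 0, 2, 2, 2, 1, 2, 2, 2, 2, 0, 0, 2, 1, -1, 0, 1, -1]
```

The drift pivoted about the pad axis in the grip, because the drag acts across it. I'll set it back in its block to straighten it, then regrasp with the fingers closing along the box's y axis.

Request:
play_rows:
  travel:
    - [0,0,0.01]
    - [0,0,0.025]
    - [0,0,0.05]
    - [0,0,0.08]
    - [0,0,0.08]
  roll: [0,0,0,0,0]

```text
t: 12.17
tcp_pos: [590.0, -201.1, 225.8]
orientation: [0.002, 0.809, 0.587, 0.002]
wrist_force: [0.3, -0.4, -1.3]
grip_width: 0.265
grip_force: 30.0
```

Request:
play_rows:
  travel:
    - [-0.05,0.232,0]
    - [-0.05,0.232,0]
    - [-0.05,0.232,0]
    - [-0.05,0.232,0]
    - [-0.05,0.232,0]
    - [-0.05,0.232,0]
    - [-0.05,0.232,0]
    - [-0.05,0.232,0]
  roll: [0,0,0,0,0,0,0,0]

```text
t: 12.83
tcp_pos: [548.5, -15.3, 221.3]
orientation: [-0.0, 0.809, 0.588, -0.0]
wrist_force: [0.5, -0.6, -1.8]
grip_width: 0.261
grip_force: 30.0
```

Request:
play_rows:
  travel:
    - [-0.057,0.232,-0.05]
    - [-0.057,0.232,-0.05]
    - [-0.057,0.232,-0.05]
    - [-0.057,0.232,-0.05]
    - [-0.057,0.232,-0.05]
    - [-0.057,0.232,-0.05]
    - [-0.057,0.232,-0.05]
    - [-0.057,0.232,-0.05]
  roll: [0,0,0,0,0,0,0,0]

```text
t: 13.5
tcp_pos: [503.5, 169.5, 181.3]
orientation: [0.0, 0.809, 0.587, -0.0]
wrist_force: [-0.2, -0.7, -1.6]
grip_width: 0.261
grip_force: 30.0
```

```bash
python3 -c "
from h import *
f=lambda i,x,y,w,h,W,H:cv2.resize(i[y:y+h,x:x+w],(W,H),interpolation=cv2.INTER_CUBIC)
L=[]
for n in ['wrist','side','scene']: snap(n,n+'6')
i,j,k=[cv2.imread(f'pics/{n}6.png') for n in ['wrist','side','scene']]
cv2.imwrite('pics/m6.png',np.hstack([f(i,250,140,130,130,265,265),f(j,330,180,100,100,265,265),f(k,250,100,90,90,265,265)]))
st=env.read_state();print(st['tcp_pos'],st['wrist_force'])
"
```

```text
[503.52836152 169.22141876 181.55191087] [-0.70447522 -0.15445396 -1.96604   ]
```

View pics/m6.png

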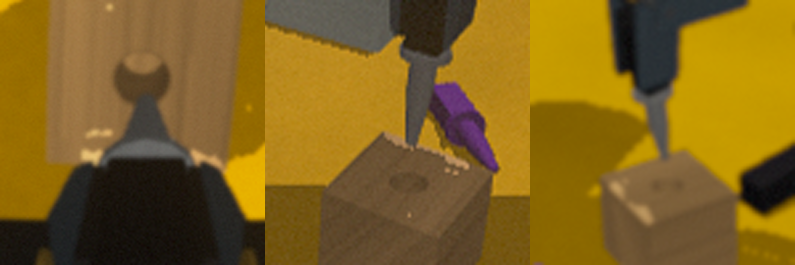

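In the montage the block hole is at wrist (142,79), side (409,182) and scene (666,185). The tip hovers above it at (148,98), (412,145) and (664,156).

```bash
python3 -c "
from h import *
w,d,s=ld('wrist6'),ld('side6'),ld('scene6')
W=lambda x,y:(w,250+(x+.5)/2.0385-.5,140+(y+.5)/2.0385-.5)
D=lambda x,y:(d,330+(x-264.5)/2.65-.5,180+(y+.5)/2.65-.5)
S=lambda x,y:(s,250+(x-529.5)/2.944-.5,100+(y+.5)/2.944-.5)
for q,f in [(W(142,79),True),(D(409,182),0),(S(666,185),0)]: print('hole',at(*q,75,f).round(1))
R=[ray(*W(148,97),True),ray(*D(412,146)),ray(*S(664,157))]
def tri(R):
  A=np.zeros((3,3));y=np.zeros(3)
  for o,v in R:
    v=v/np.linalg.norm(v);P=np.eye(3)-np.outer(v,v);A+=P;y+=P@o
  return np.linalg.solve(A,y).round(1)
print(tri(R),tri(R[1:]),tri(R[:2]),tri([R[0],R[2]]))
for q,f in [(W(148,97),True),(D(412,146),0),(S(664,157),0)]: print('tip@103',at(*q,103,f).round(1))
"
```

```text
hole [507.4 188.1  75. ]
hole [506.4 188.3  75. ]
hole [506.1 186.4  75. ]
[507.5 185.4 102.6] [506.4 185.2 102.6] [508.2 185.8 102.4] [508.  185.2 103.1]
tip@103 [509.5 186.1 103. ]
tip@103 [506.9 186.3 103. ]
tip@103 [506.2 184.8 103. ]
```

Request:
play_rows:
  travel:
    - [0,0.002,-0.015]
    - [0.001,0.0035,-0.03]
    - [0.001,0.0035,-0.045]
    - [0.001,0.0035,-0.056]
    - [0.001,0.0035,-0.056]
  roll: [0,0,0,0,0]

```text
t: 14.07
tcp_pos: [503.1, 172.3, 135.2]
orientation: [-0.0, 0.81, 0.587, -0.001]
wrist_force: [-0.8, 0.4, -2.7]
grip_width: 0.262
grip_force: 30.0
```

Request:
play_rows:
  travel:
    - [0.001,0.003,-0.009]
    - [0.002,0.005,-0.018]
    - [0.003,0.008,-0.025]
    - [0.003,0.008,-0.025]
  roll: [0,0,0,0]

```text
t: 14.4
tcp_pos: [505.8, 180.0, 115.6]
orientation: [-0.0, 0.809, 0.588, -0.0]
wrist_force: [-0.3, -0.8, -1.7]
grip_width: 0.265
grip_force: 30.0
```

Request:
play_rows:
  travel:
    - [0.0005,0.0015,-0.004]
    - [0.001,0.003,-0.008]
    - [0.0015,0.0045,-0.012]
    - [0.002,0.006,-0.015]
    - [0.002,0.006,-0.015]
  roll: [0,0,0,0,0]

```text
t: 14.82
tcp_pos: [506.9, 183.8, 104.1]
orientation: [0.0, 0.809, 0.588, -0.001]
wrist_force: [-1.9, -7.4, -5.2]
grip_width: 0.261
grip_force: 30.0
```

Request:
play_rows:
  travel:
    - [0.0003,0.001,-0.003]
    - [0.0006,0.002,-0.006]
    - [0.001,0.003,-0.009]
    - [0.001,0.003,-0.009]
    - [0.001,0.003,-0.009]
  roll: [0,0,0,0,0]

```text
t: 15.23
tcp_pos: [507.6, 186.0, 97.0]
orientation: [0.0, 0.809, 0.588, -0.001]
wrist_force: [-1.9, -8.7, -4.7]
grip_width: 0.261
grip_force: 30.0
```

Request:
play_rows:
  travel:
    - [0.0003,0.001,-0.002]
    - [0.0006,0.002,-0.004]
    - [0.0006,0.002,-0.005]
    - [0.0006,0.002,-0.005]
  roll: [0,0,0,0]

```text
t: 15.57
tcp_pos: [508.1, 187.6, 93.1]
orientation: [0.0, 0.809, 0.588, -0.001]
wrist_force: [-3.1, -8.6, -0.2]
grip_width: 0.261
grip_force: 30.0
```

Request:
play_rows:
  travel:
    - [0,0,-0.001]
    - [0,0,-0.001]
    - [0,0,-0.001]
  roll: [0,0,0]

```text
t: 15.82
tcp_pos: [508.1, 187.6, 92.5]
orientation: [0.0, 0.809, 0.588, -0.001]
wrist_force: [-3.5, -8.8, 3.6]
grip_width: 0.259
grip_force: 30.0
```

Request:
play_rows:
  travel:
    - [0,0,0]
    - [0,0,0]
    - [0,0,0]
    - [0,0,0]
    - [0,0,0]
    - [0,0,0]
    - [0,0,0]
    - [0,0,0]
  roll: [0,0,0,0,0,0,0,0]
  claw: 0.7

```text
t: 16.48
tcp_pos: [508.9, 188.5, 92.5]
orientation: [-0.0, 0.809, 0.587, 0.0]
wrist_force: [-0.5, 0.7, 0.3]
grip_width: 0.699
grip_force: 0.0
```

Request:
play_rows:
  travel:
    - [0,0,0.03]
    - [0,0,0.07]
    - [0,0,0.12]
    - [0,0,0.12]
    - [0,0,0.12]
    - [0,0,0.12]
    - [0,0,0.12]
    - [0,0,0.12]
  roll: [0,0,0.1,0.15,0.2,0.26,0.32,0.38]

```text
t: 17.15
tcp_pos: [508.9, 188.5, 188.6]
orientation: [0.0, 0.535, 0.845, 0.0]
wrist_force: [0.1, -0.2, -0.4]
grip_width: 0.7
grip_force: 0.0
```

Request:
play_rows:
  travel:
    - [0,0,0]
    - [0,0,0]
    - [0,0,0]
    - [0,0,0]
    - [0,0,0]
    - [0,0,0]
    - [0,0,0]
    - [0,0,0]
  roll: [0.405,0.405,0.405,0.405,0.405,0.405,0.405,0.405]
  claw: 0.8

```text
t: 17.82
tcp_pos: [508.9, 188.5, 188.5]
orientation: [-0.0, 0.161, 0.987, -0.0]
wrist_force: [-0.6, 0.4, 0.3]
grip_width: 0.801
grip_force: 0.0
```

```bash
python3 -c "
from h import *
c=snap('wrist','w7');i=cv2.imread('pics/w7.png');st=env.read_state();print(st['tcp_pos'],st['orientation'],st['joint_positions'])
u,v=cv2.fisheye.projectPoints(np.array([[[507.5,187.5,108.]]]),c['rvec'].reshape(3,1).astype(float),c['tvec'].reshape(3,1).astype(float),c['mtx'],np.zeros(4))[0].ravel().round().astype(int)
print(u,v); x0,y0=u-50,max(v-40,0)
snap('side','d7');j=cv2.imread('pics/d7.png')
g=lambda a:np.clip(255*(a/255.)**.55,0,255).astype(np.uint8)
cv2.imwrite('pics/m7.png',np.hstack([g(cv2.resize(i[y0:y0+80,x0:x0+100],(500,400),interpolation=cv2.INTER_CUBIC)),cv2.resize(j[190:290,345:420],(300,400))]));print(x0,y0)"
```

```text
[508.91127925 188.48257572 188.5503285 ] [-5.59526572e-06  1.62821127e-01  9.86655604e-01  1.40944830e-06] [ 2.44651206e-01  4.06223791e-01  1.58201196e+00  7.68975092e-06
  1.15336606e+00 -9.99049709e-01]
318 204
268 164
```

View pics/m7.png

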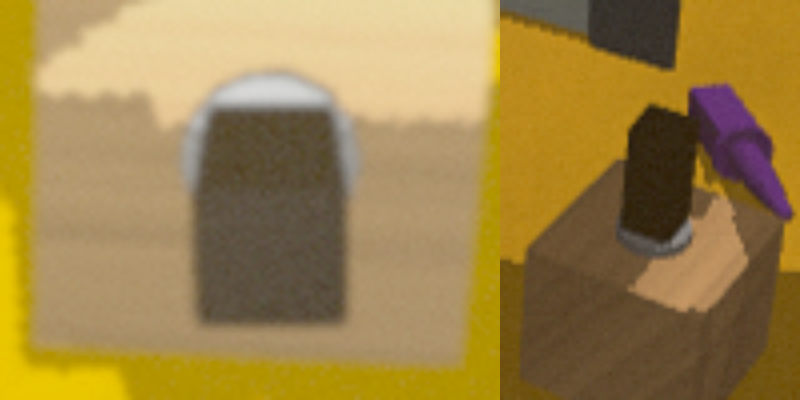

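The drift is upright in the block again, its flats square to the rotated fingers: the handle's edges run vertical in the wrist crop at columns 195–347. Next is the regrasp, lower on the handle.

Request:
play_rows:
  travel:
    - [-0.001,-0.001,-0.03]
    - [-0.001,-0.001,-0.07]
    - [-0.001,-0.001,-0.1]
    - [-0.001,-0.001,-0.12]
    - [-0.001,-0.001,-0.128]
    - [-0.001,-0.001,-0.128]
    - [-0.001,-0.001,-0.128]
  roll: [0,0,0,0,0,0,0]

```text
t: 18.5
tcp_pos: [508.4, 187.8, 86.7]
orientation: [0.0, 0.163, 0.987, 0.0]
wrist_force: [0.5, -1.5, -0.5]
grip_width: 0.803
grip_force: 0.0
```

Request:
play_rows:
  travel:
    - [0,0,0]
    - [0,0,0]
    - [0,0,0]
    - [0,0,0]
    - [0,0,0]
    - [0,0,0]
    - [0,0,0]
    - [0,0,0]
  roll: [0,0,0,0,0,0,0,0]
  claw: 0.1

```text
t: 19.17
tcp_pos: [508.2, 187.7, 86.2]
orientation: [0.0, 0.162, 0.987, 0.0]
wrist_force: [-0.3, 0.3, 1.7]
grip_width: 0.264
grip_force: 30.0
```

Request:
play_rows:
  travel:
    - [0,0,0]
    - [0,0,0]
    - [0,0,0]
    - [0,0,0]
    - [0,0,0]
    - [0,0,0]
  roll: [0,0,0,0,0,0]

```text
t: 19.67
tcp_pos: [508.2, 187.7, 86.2]
orientation: [0.0, 0.162, 0.987, 0.0]
wrist_force: [-0.2, 0.9, 2.6]
grip_width: 0.261
grip_force: 30.0
```

Request:
play_rows:
  travel:
    - [0,0,0.02]
    - [0,0,0.05]
    - [0,0,0.09]
    - [0,0,0.13]
    - [0,0,0.15]
    - [0,0,0.15]
  roll: [0,0,0,0,0,0]

```text
t: 20.17
tcp_pos: [509.7, 188.0, 209.6]
orientation: [0.002, 0.162, 0.987, 0.001]
wrist_force: [0.7, 0.6, -1.8]
grip_width: 0.264
grip_force: 30.0
```

Request:
play_rows:
  travel:
    - [0.053,-0.234,0]
    - [0.053,-0.234,0]
    - [0.053,-0.234,0]
    - [0.053,-0.234,0]
    - [0.053,-0.234,0]
    - [0.053,-0.234,0]
    - [0.053,-0.234,0]
    - [0.053,-0.234,0]
  roll: [0,0,0,0,0,0,0,0]

```text
t: 20.83
tcp_pos: [549.8, 0.8, 205.2]
orientation: [-0.001, 0.162, 0.987, 0.0]
wrist_force: [0.0, 0.5, -1.8]
grip_width: 0.26
grip_force: 30.0
```

Request:
play_rows:
  travel:
    - [0.053,-0.234,0]
    - [0.053,-0.234,0]
    - [0.053,-0.234,0]
    - [0.053,-0.234,0]
    - [0.053,-0.234,0]
    - [0.053,-0.234,0]
    - [0.053,-0.234,0]
    - [0.053,-0.234,0]
  roll: [0,0,0,0,0,0,0,0]

```text
t: 21.5
tcp_pos: [592.6, -185.2, 205.6]
orientation: [-0.001, 0.162, 0.987, 0.0]
wrist_force: [-1.3, -0.4, -2.1]
grip_width: 0.263
grip_force: 30.0
```

```bash
cat > loc.py <<'E'
from h import *
import sys
def fp(c,p): return cv2.fisheye.projectPoints(np.array(p,float).reshape(1,-1,3),c['rvec'].reshape(3,1).astype(float),c['tvec'].reshape(3,1).astype(float),c['mtx'],np.zeros(4))[0].reshape(-1,2)
n=sys.argv[1];dz=75.2
c=snap('wrist',n);st=env.read_state();t=st['tcp_pos'];print(t.round(1),st['wrist_force'].round(1))
o=np.array([595.8,-178.8]);U=np.array([.3126,.95]);V=np.array([.95,-.3126])
# rectify the plate top plane (z=88.5) in box axes: rows = u (from +30 down to -50), cols = v -30..30, 0.5mm
us=np.arange(30,-50,-.5);vs=np.arange(-30,30,.5)
G=np.array([[[*(o+a*U+b*V),88.5] for b in vs] for a in us])
m=fp(c,G).reshape(len(us),len(vs),2).astype(np.float32)
r=cv2.remap(c['img'],m[:,:,0],m[:,:,1],cv2.INTER_LINEAR);np.save('pics/'+n+'r.npy',r)
g=r.astype(int);lum=g.mean(2)
for a in range(0,len(us),4):
  print('%5.0f'%us[a],' '.join('%3d'%x for x in lum[a,::4]),'|',' '.join('%2d'%x for x in (g[a,::4,1]-g[a,::4,0])))
print('tipproj in rect: expected plate pt', [((at(c,*fp(c,[[*t[:2],t[2]-dz]])[0],88.5,True)[:2]-o)@w).round(1) for w in (U,V)])
E
python3 loc.py w8
```

```text
[ 592.6 -184.9  205.8] [ 0.6 -0.3 -2.3]
   30 167 166 172 173 170 169 168 165 139 107 105 103 102 100 103 101 100 101 100 100 101 100  98  96  95  94  95  94  93  71 |  2  3  2  4  3  3  1  3  1  1  1  2  2  2  2  1  3  3  3  2  2  1  3  1  3  2  3  3  2  1
   28 167 166 169 173 170 169 168 165 149 120 108 114 104 102 100 101 103  99 100 100  99  97  99  96  94  94  95  93  83  48 |  2  1  3  2  1  2  5  3  2  2  1  1  2  1  0  2  4  0  2  4  1  2  1  2  3  1  2  1  1  4
   26 166 167 170 172 171 169 168 166 163 161 147 147 119  99 103  99 101 100 101 100 101  96 100  99  95  95  95  91  64  38 |  4  3  3  2  2  4  2  2  2  1  0  1  0  3  3  2  2 -1  1  4  1  1  2  0  3  1  2  2  2  4
   24 166 166 170 173 169 169 166 167 164 169 169 148 111 101 100 101  99  99  99 102 101  98  99  97  95  96  94  79  48  34 |  3  3  3  2  3  3  3  2  4  2  2  3  4  2  2  1  2  1 -1  2  0  3  2  2  1  1  2  3  3  3
   22 168 166 169 172 170 169 167 164 165 172 172 156 111 100 103 102  99 101 100 101 100  98  98  96  94  94  92  69  42  33 |  2  4  3  3  4  1  2  4  5  4  4  3  2 -1  2  0  3  1  3  1 
[... 7031 characters left out ...]
 167 165 164 162 166 164 127 106 104 108 128 113 107 102 102 102 101  99  99  96  94  98  97  97  90 |  1  2  1  1  1  3  2  3  2  2  2  2  3  2  2  3  2  1  2  1  2  1  1  2  1  1 -1  1  1  1
  -46 165 162 162 168 167 167 166 162 163 165 164 128 106 101 105 107 106 104 104 102 101  99 100 101  96  95  97  96  96  96 |  3  4  1  1  3  3  3  2  2  3  2  2  3  2  2  1  2  3  3  1  2  2  3  2  2  3  1  2  1  2
  -48 164 160 164 167 166 167 166 163 161 166 171 143 109 103 103 104 105 104 104 103 101  99 100  99  98  95  95  94  96  95 |  2  3  3  3  3  4  2  3  2  1  3  2  2  1  1  0  1  2  2  1  1 -1  2  2  2  2  4  2  1  2
tipproj in rect: expected plate pt [np.float64(-7.0), np.float64(12.6)]
```

Request:
play_rows:
  travel:
    - [-0.0005,-0.006,0]
    - [-0.0005,-0.006,-0.02]
    - [-0.0005,-0.006,-0.04]
    - [-0.0005,-0.006,-0.045]
    - [-0.0005,-0.006,-0.05]
    - [-0.0005,-0.006,-0.055]
    - [-0.0005,-0.006,-0.06]
    - [-0.0005,-0.006,-0.063]
  roll: [0,0,0,0,0,0,0,0]

```text
t: 22.22
tcp_pos: [592.7, -191.5, 155.8]
orientation: [0.0, 0.162, 0.987, -0.0]
wrist_force: [-0.1, 0.0, -1.0]
grip_width: 0.258
grip_force: 30.0
```

Request:
play_rows:
  travel:
    - [0,0,-0.001]
    - [0,0,-0.002]
    - [0,0,-0.003]
    - [0,0,-0.003]
  roll: [0,0,0,0]

```text
t: 22.55
tcp_pos: [592.6, -191.5, 153.4]
orientation: [0.0, 0.162, 0.987, -0.0]
wrist_force: [-0.0, -0.5, -1.5]
grip_width: 0.259
grip_force: 30.0
```

Request:
play_rows:
  travel:
    - [0,0,-0.0005]
    - [0,0,-0.001]
    - [0,0,-0.001]
  roll: [0,0,0]

```text
t: 22.8
tcp_pos: [592.7, -191.6, 152.8]
orientation: [0.0, 0.162, 0.987, -0.0]
wrist_force: [-0.3, -0.1, 1.4]
grip_width: 0.263
grip_force: 30.0
```

Request:
play_rows:
  travel:
    - [-0.0005,-0.0015,0]
    - [-0.001,-0.003,0]
    - [-0.0015,-0.0045,0]
    - [-0.002,-0.006,0]
    - [-0.0025,-0.0075,0]
    - [-0.0025,-0.0075,0]
  roll: [0,0,0,0,0,0]

```text
t: 23.3
tcp_pos: [590.7, -197.5, 152.7]
orientation: [0.0, 0.162, 0.987, 0.0]
wrist_force: [1.4, 4.8, 3.0]
grip_width: 0.258
grip_force: 30.0
```

Request:
play_rows:
  travel:
    - [-0.0005,-0.0015,0]
    - [-0.001,-0.003,0]
    - [-0.0015,-0.0045,0]
    - [-0.002,-0.006,0]
    - [-0.002,-0.006,0]
    - [-0.002,-0.006,0]
  roll: [0,0,0,0,0,0]

```text
t: 23.8
tcp_pos: [589.1, -202.2, 152.7]
orientation: [0.0, 0.162, 0.987, 0.0]
wrist_force: [2.6, 4.4, 3.5]
grip_width: 0.263
grip_force: 30.0
```

Request:
play_rows:
  travel:
    - [-0.0005,-0.0015,0]
    - [-0.001,-0.003,0]
    - [-0.0015,-0.0045,0]
    - [-0.002,-0.006,0]
    - [-0.002,-0.006,0]
    - [-0.002,-0.006,0]
  roll: [0,0,0,0,0,0]

```text
t: 24.3
tcp_pos: [587.5, -207.1, 152.7]
orientation: [0.0, 0.162, 0.987, 0.0]
wrist_force: [2.2, 4.0, 3.3]
grip_width: 0.262
grip_force: 30.0
```

Request:
play_rows:
  travel:
    - [-0.0005,-0.0015,0]
    - [-0.001,-0.003,0]
    - [-0.0015,-0.0045,0]
    - [-0.002,-0.006,0]
    - [-0.002,-0.006,0]
    - [-0.002,-0.006,0]
  roll: [0,0,0,0,0,0]

```text
t: 24.8
tcp_pos: [585.9, -212.1, 152.6]
orientation: [0.0, 0.162, 0.987, -0.0]
wrist_force: [2.9, 2.8, 2.8]
grip_width: 0.26
grip_force: 30.0
```

Request:
play_rows:
  travel:
    - [-0.0005,-0.0015,0]
    - [-0.001,-0.003,0]
    - [-0.0015,-0.0045,0]
    - [-0.002,-0.006,0]
    - [-0.002,-0.006,0]
    - [-0.002,-0.006,0]
  roll: [0,0,0,0,0,0]

```text
t: 25.3
tcp_pos: [583.8, -216.9, 152.4]
orientation: [-0.0, 0.162, 0.987, -0.0]
wrist_force: [0.4, 0.8, -1.8]
grip_width: 0.262
grip_force: 30.0
```

Request:
play_rows:
  travel:
    - [-0.0003,-0.001,-0.001]
    - [-0.0006,-0.002,-0.002]
    - [-0.0006,-0.002,-0.003]
    - [-0.0006,-0.002,-0.004]
    - [-0.0006,-0.002,-0.004]
  roll: [0,0,0,0,0]

```text
t: 25.72
tcp_pos: [583.5, -218.3, 149.1]
orientation: [-0.0, 0.162, 0.987, 0.0]
wrist_force: [-0.1, 2.0, -0.2]
grip_width: 0.264
grip_force: 30.0
```

Request:
play_rows:
  travel:
    - [0,0,-0.002]
    - [0,0,-0.004]
    - [0,0,-0.006]
    - [0,0,-0.006]
    - [0,0,-0.006]
  roll: [0,0,0,0,0]

```text
t: 26.13
tcp_pos: [583.6, -218.3, 144.2]
orientation: [-0.0, 0.162, 0.987, 0.0]
wrist_force: [1.3, 3.0, -2.3]
grip_width: 0.262
grip_force: 30.0
```

Request:
play_rows:
  travel:
    - [0,0,-0.003]
    - [0,0,-0.006]
    - [0,0,-0.009]
    - [0,0,-0.01]
    - [0,0,-0.01]
  roll: [0,0,0,0,0]

```text
t: 26.55
tcp_pos: [583.5, -218.2, 136.2]
orientation: [-0.0, 0.162, 0.987, 0.0]
wrist_force: [1.2, 2.9, -3.0]
grip_width: 0.263
grip_force: 30.0
```

Request:
play_rows:
  travel:
    - [0,0,-0.003]
    - [0,0,-0.006]
    - [0,0,-0.009]
    - [0,0,-0.01]
    - [0,0,-0.01]
  roll: [0,0,0,0,0]

```text
t: 26.97
tcp_pos: [583.5, -218.3, 128.2]
orientation: [-0.0, 0.162, 0.987, 0.0]
wrist_force: [0.4, 1.9, -2.9]
grip_width: 0.263
grip_force: 30.0
```

Request:
play_rows:
  travel:
    - [0,0,-0.002]
    - [0,0,-0.004]
    - [0,0,-0.006]
    - [0,0,-0.0075]
    - [0,0,-0.0075]
  roll: [0,0,0,0,0]

```text
t: 27.38
tcp_pos: [583.5, -218.7, 122.4]
orientation: [-0.0, 0.162, 0.987, -0.0]
wrist_force: [-2.3, -2.1, 0.6]
grip_width: 0.264
grip_force: 30.0
```

Request:
play_rows:
  travel:
    - [-0.0006,-0.0005,0]
    - [-0.0012,-0.001,-0.001]
    - [-0.0012,-0.001,-0.003]
    - [-0.0012,-0.001,-0.004]
    - [-0.0012,-0.001,-0.004]
  roll: [0,0,0,0,0]

```text
t: 27.8
tcp_pos: [582.8, -219.1, 119.2]
orientation: [0.0, 0.162, 0.987, -0.0]
wrist_force: [1.2, -0.1, -1.5]
grip_width: 0.26
grip_force: 30.0
```

Request:
play_rows:
  travel:
    - [-0.0001,-0.0003,-0.001]
    - [-0.0002,-0.0006,-0.002]
    - [-0.0002,-0.0006,-0.003]
    - [-0.0002,-0.0006,-0.004]
    - [-0.0002,-0.0006,-0.004]
  roll: [0,0,0,0,0]

```text
t: 28.22
tcp_pos: [582.5, -219.6, 116.0]
orientation: [-0.0, 0.162, 0.987, 0.0]
wrist_force: [2.3, 1.3, -0.1]
grip_width: 0.263
grip_force: 30.0
```

Request:
play_rows:
  travel:
    - [0.0005,0,-0.001]
    - [0.0005,0,-0.002]
    - [0.0005,0,-0.003]
    - [0.0005,0,-0.004]
    - [0.0005,0,-0.004]
  roll: [0,0,0,0,0]

```text
t: 28.63
tcp_pos: [582.8, -219.9, 112.9]
orientation: [-0.0, 0.162, 0.987, -0.0]
wrist_force: [-1.1, -2.8, 2.1]
grip_width: 0.262
grip_force: 30.0
```

Request:
play_rows:
  travel:
    - [-0.0001,-0.0005,0]
    - [-0.0001,-0.0005,-0.001]
    - [-0.0001,-0.0005,-0.002]
    - [-0.0001,-0.0005,-0.003]
    - [-0.0001,-0.0005,-0.003]
  roll: [0,0,0,0,0]

```text
t: 29.05
tcp_pos: [582.8, -220.1, 110.4]
orientation: [-0.0, 0.162, 0.987, -0.0]
wrist_force: [-2.0, -2.5, 0.7]
grip_width: 0.259
grip_force: 30.0
```

Request:
play_rows:
  travel:
    - [-0.0003,-0.0004,0]
    - [-0.0003,-0.0004,-0.001]
    - [-0.0003,-0.0004,-0.002]
    - [-0.0003,-0.0004,-0.003]
    - [-0.0003,-0.0004,-0.003]
  roll: [0,0,0,0,0]

```text
t: 29.47
tcp_pos: [582.6, -220.2, 108.0]
orientation: [-0.0, 0.162, 0.987, 0.0]
wrist_force: [0.7, -0.2, -0.8]
grip_width: 0.263
grip_force: 30.0
```

Request:
play_rows:
  travel:
    - [0,0,-0.001]
    - [0,0,-0.002]
    - [0,0,-0.003]
    - [0,0,-0.004]
    - [0,0,-0.005]
    - [0,0,-0.006]
    - [0,0,-0.006]
  roll: [0,0,0,0,0,0,0]

```text
t: 30.05
tcp_pos: [582.6, -220.2, 103.1]
orientation: [-0.0, 0.162, 0.987, 0.0]
wrist_force: [1.0, 0.3, -1.0]
grip_width: 0.263
grip_force: 30.0
```

Request:
play_rows:
  travel:
    - [0,0,-0.001]
    - [0,0,-0.002]
    - [0,0,-0.003]
    - [0,0,-0.0035]
    - [0,0,-0.0035]
    - [0,0,-0.0035]
  roll: [0,0,0,0,0,0]

```text
t: 30.55
tcp_pos: [582.6, -220.2, 100.4]
orientation: [-0.0, 0.162, 0.987, 0.0]
wrist_force: [1.5, 0.5, -0.5]
grip_width: 0.263
grip_force: 30.0
```

Request:
play_rows:
  travel:
    - [0,0,-0.0005]
    - [0,0,-0.001]
    - [0,0,-0.0015]
    - [0,0,-0.0015]
  roll: [0,0,0,0]

```text
t: 30.88
tcp_pos: [582.6, -220.3, 99.7]
orientation: [0.0, 0.162, 0.987, -0.0]
wrist_force: [-1.9, 2.5, 6.5]
grip_width: 0.265
grip_force: 30.0
```

Request:
play_rows:
  travel:
    - [0,0,-0.0004]
    - [0,0,-0.0004]
    - [0,0,-0.0004]
  roll: [0,0,0]

```text
t: 31.13
tcp_pos: [582.6, -220.3, 99.7]
orientation: [0.0, 0.162, 0.987, -0.0]
wrist_force: [-2.0, 3.8, 10.7]
grip_width: 0.263
grip_force: 30.0
```

Request:
play_rows:
  travel:
    - [0,0,0]
    - [0,0,0]
    - [0,0,0]
    - [0,0,0]
    - [0,0,0]
    - [0,0,0]
  roll: [0,0,0,0,0,0]
  claw: 0.5

```text
t: 31.63
tcp_pos: [582.6, -220.3, 99.0]
orientation: [-0.0, 0.162, 0.987, -0.0]
wrist_force: [0.3, 0.3, -0.8]
grip_width: 0.501
grip_force: 0.0
```

Request:
play_rows:
  travel:
    - [0,0,0.01]
    - [0,0,0.03]
    - [0,0,0.06]
    - [0,0,0.1]
    - [0,0,0.14]
    - [0,0,0.16]
    - [0,0,0.16]
    - [0,0,0.16]
  roll: [0,0,0,0,0,0,0,0]

```text
t: 32.3
tcp_pos: [583.0, -220.5, 228.4]
orientation: [0.001, 0.162, 0.987, -0.0]
wrist_force: [0.1, 0.2, 0.0]
grip_width: 0.501
grip_force: 0.0
```

```bash
python3 -c "
from h import *
st=env.read_state();print(st['tcp_pos'],st['wrist_force'])
# projected handle top/side check by code: dark mask vs model of upright seated drift
R=cv2.Rodrigues(np.array([0,0,np.radians(-18.2)]))[0]
P=lambda z,h:(R@np.array([[a,b,0] for a in(-h,h) for b in(-h,h)]).T).T+[582.6,-220.3,z]
for n in ['scene','side']:
  c=snap(n,n+'9'); q=proj(c,np.vstack([P(94.5,12),P(148.5,12)])).astype(np.float32)
  m=np.zeros(c['img'].shape[:2],np.uint8);cv2.fillConvexPoly(m,cv2.convexHull(q).astype(int),1)
  dk=(c['img'].max(2)<60).astype(np.uint8)
  print(n,'inside dark',(dk[m>0].mean()).round(2),'ring dark',dk[(cv2.dilate(m,np.ones((9,9)))-cv2.dilate(m,np.ones((3,3))))>0].mean().round(2))
  x,y,w,h=cv2.boundingRect(q)
  for r in range(y-8,y+h+8,2): print(''.join('#' if dk[r,k] and m[r,k] else 'd' if dk[r,k] else '.' if m[r,k] else ' ' for k in range(x-12,x+w+12)))
"
```

```text
[ 582.97693068 -220.50026608  228.35197498] [0.13661469 0.15025405 0.04440385]
scene inside dark 0.73 ring dark 0.0
                                                  
                                                  
                                                  
                                                  
                        ..                        
                   .....##..                      
              .......#######.                     
            ....#############..                   
             ..################.                  
             ...###############..                 
              ..################.                 
              ...###############..                
               ..###############..                
               ..################..               
                ..###############..               
                ..################..              
                 ..################.              
                 ..################..             
                  ..################.             
               
[... 394 characters left out ...]
ide inside dark 0.78 ring dark 0.03
                                       
                                       
                                       
                                       
                 ...                   
              ...#######...        dddd
             ..############d      ddddd
             ..############ddddddddddd 
             ..############dddddddd    
             .############.            
             .############.            
            ..############             
            ..############             
            ..############             
            ..###########.             
            .############.             
               ....###..
```

The drift stands upright where the model puts it with the collar seated, and the hand is clear, so I'm handing the job in.

```bash
python3 -c "
from h import *
print(env.close_job())"
```

```text
the job is handed in; nothing more can be done
None
```

The drift is down through the plate and lid holes with its collar on the plate, standing free, and the job was handed in at about 32 s; on the first try it tilted in the grip, so I set it back in its block and regrasped it before finishing.

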